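# Find the loose cap and screw it home

## Task

One of the three square tubs on the bench has been left with a loose cap: find it by gripping the caps and giving each one you test a twist of about an eighth of a turn anticlockwise where it stands (a tight cap takes its whole tub round with it, a loose one turns while the tub stays). Then let go of the cap, take the loose-capped tub by its body, never lifting any tub by its cap, stand it fully down in the square well of the wooden capping block and let go. Last, take it by the cap again, screw the cap clockwise fully home and let go, leaving the two tight tubs standing where they were and the other things undisturbed.

Things in the scene. Friction and masses are not known exactly. Their poses are not given: they have to be found in the camera images.
- jar_a_mid (a point): Square white plastic tub with a round grey screw cap, one of three that look alike, standing upright on the bench. Tub and cap weigh about 0.35 to 0.6 kg. Body 58 x 58 mm and 82 mm high from the foot, then a short neck (38 mm wide), then the cap; 118 mm high in all. This point lies on the upright axis 59 mm above the foot; x and y are normal to the tub's flat sides, z up. Best carried by the flat sides about 68 mm above the foot.
- cap_a_mid (a point): Ribbed round grey screw cap of that tub, 50 mm in diameter, 28 mm high (from 90 to 118 mm above the tub's foot; flat top with a black ridge across it). This point is the cap's centre, 104 mm above the foot; its x lies along the ridge and turns with the cap.
- cap_a (a joint): How far this cap stands turned on its own tub, rad, growing anticlockwise (opening way) seen from above, from 0 to 2.0. It begins somewhere from 0.35 to 0.55 on every tub, loose or tight, so that the first reading tells nothing. A tight cap does not turn on its tub: the free-standing tub goes round with it. The loose one turns very easily (0.02 N m) while the tub stays; turned clockwise it meets a hard stop, fully home, at 0. Caps do not rise or come off.
- jar_b_mid (a point): Square white plastic tub with a round grey screw cap, another of three that look alike, standing upright on the bench. Tub and cap weigh about 0.35 to 0.6 kg. Body 58 x 58 mm and 82 mm high from the foot, then a short neck (38 mm wide), then the cap; 118 mm high in all. This point lies on the upright axis 59 mm above the foot; x and y are normal to the tub's flat sides, z up. Best carried by the flat sides about 68 mm above the foot.
- cap_b_mid (a point): Ribbed round grey screw cap of that tub, 50 mm in diameter, 28 mm high (from 90 to 118 mm above the tub's foot; flat top with a black ridge across it). This point is the cap's centre, 104 mm above the foot; its x lies along the ridge and turns with the cap.
- cap_b (a joint): How far this cap stands turned on its own tub, rad, growing anticlockwise (opening way) seen from above, from 0 to 2.0. It begins somewhere from 0.35 to 0.55 on every tub, loose or tight, so that the first reading tells nothing. A tight cap does not turn on its tub: the free-standing tub goes round with it. The loose one turns very easily (0.02 N m) while the tub stays; turned clockwise it meets a hard stop, fully home, at 0. Caps do not rise or come off.
- jar_c_mid (a point): Square white plastic tub with a round grey screw cap, the third of three that look alike, standing upright on the bench. Tub and cap weigh about 0.35 to 0.6 kg. Body 58 x 58 mm and 82 mm high from the foot, then a short neck (38 mm wide), then the cap; 118 mm high in all. This point lies on the upright axis 59 mm above the foot; x and y are normal to the tub's flat sides, z up. Best carried by the flat sides about 68 mm above the foot.
- cap_c_mid (a point): Ribbed round grey screw cap of that tub, 50 mm in diameter, 28 mm high (from 90 to 118 mm above the tub's foot; flat top with a black ridge across it). This point is the cap's centre, 104 mm above the foot; its x lies along the ridge and turns with the cap.
- cap_c (a joint): How far this cap stands turned on its own tub, rad, growing anticlockwise (opening way) seen from above, from 0 to 2.0. It begins somewhere from 0.35 to 0.55 on every tub, loose or tight, so that the first reading tells nothing. A tight cap does not turn on its tub: the free-standing tub goes round with it. The loose one turns very easily (0.02 N m) while the tub stays; turned clockwise it meets a hard stop, fully home, at 0. Caps do not rise or come off.
- block_hole0 (a point): Capping block: fixed wooden block 130 x 130 mm, 30 mm high, with a square well in the middle of its top, 66 x 66 mm and 18 mm deep with a 3 mm chamfer, to take the tub's foot and keep it from turning. This point is the centre of the well's mouth, on the block's top face; x and y run along the well's sides, z up.
- muffin1: Bystander: muffin in a foil cup, 66 mm wide, 57 mm high. Origin under its centre.
- muffin2: Bystander: another muffin in a foil cup, 66 mm wide, 57 mm high. Origin under its centre.
- cups: Bystander: stack of foil cups, 68 mm wide, 74 mm high. Origin under its centre.
- bowl: Bystander: steel bowl, 100 mm wide, 50 mm high. Origin under its centre.
Mind the look-alikes: they are no part of the job. Leave any green look-alike of the part that bears block_hole0 alone. Leave any yellow look-alike of the part that bears jar_b_mid alone.

How it is judged:
On the way, in this order (a step that is already met when the one before it is completed fails the run):
1. the loose cap is test-twisted anticlockwise while its tub stands where it was (a tight cap never gets that far round) (((value of joint cap_a above 0.75 rad and distance of jar_a_mid from where it was at the start of the episode below 0.05 m and angle between jar_a_mid's own z axis and vertical below 0.09 rad) or (value of joint cap_b above 0.75 rad and distance of jar_b_mid from where it was at the start of the episode below 0.05 m and angle between jar_b_mid's own z axis and vertical below 0.09 rad) or (value of joint cap_c above 0.75 rad and distance of jar_c_mid from where it was at the start of the episode below 0.05 m and angle between jar_c_mid's own z axis and vertical below 0.09 rad))), for 0.1 s.
2. a tub stands in the well of the capping block, let go, its cap not yet screwed home (((x of jar_a_mid in the frame of block_hole0 between -0.008 and 0.008 m and y of jar_a_mid in the frame of block_hole0 between -0.008 and 0.008 m and z of jar_a_mid in the frame of block_hole0 below 0.046 m and angle between jar_a_mid's own z axis and vertical below 0.09 rad and contact force between the fingers and jar_a below 0.1 N and value of joint cap_a above 0.3 rad) or (x of jar_b_mid in the frame of block_hole0 between -0.008 and 0.008 m and y of jar_b_mid in the frame of block_hole0 between -0.008 and 0.008 m and z of jar_b_mid in the frame of block_hole0 below 0.046 m and angle between jar_b_mid's own z axis and vertical below 0.09 rad and contact force between the fingers and jar_b below 0.1 N and value of joint cap_b above 0.3 rad) or (x of jar_c_mid in the frame of block_hole0 between -0.008 and 0.008 m and y of jar_c_mid in the frame of block_hole0 between -0.008 and 0.008 m and z of jar_c_mid in the frame of block_hole0 below 0.046 m and angle between jar_c_mid's own z axis and vertical below 0.09 rad and contact force between the fingers and jar_c below 0.1 N and value of joint cap_c above 0.3 rad))), for 0.2 s.
3. its cap is screwed fully home there (only the loose one can be) (((x of jar_a_mid in the frame of block_hole0 between -0.008 and 0.008 m and y of jar_a_mid in the frame of block_hole0 between -0.008 and 0.008 m and z of jar_a_mid in the frame of block_hole0 below 0.046 m and angle between jar_a_mid's own z axis and vertical below 0.09 rad and value of joint cap_a below 0.07 rad) or (x of jar_b_mid in the frame of block_hole0 between -0.008 and 0.008 m and y of jar_b_mid in the frame of block_hole0 between -0.008 and 0.008 m and z of jar_b_mid in the frame of block_hole0 below 0.046 m and angle between jar_b_mid's own z axis and vertical below 0.09 rad and value of joint cap_b below 0.07 rad) or (x of jar_c_mid in the frame of block_hole0 between -0.008 and 0.008 m and y of jar_c_mid in the frame of block_hole0 between -0.008 and 0.008 m and z of jar_c_mid in the frame of block_hole0 below 0.046 m and angle between jar_c_mid's own z axis and vertical below 0.09 rad and value of joint cap_c below 0.07 rad))), for 0.2 s.
At the end, for the whole second after the job is handed in: The loose-capped tub stands upright (within 0.09 rad) in the block's well, within 8 mm of its centre and down to within 5 mm of its floor, released and at rest, with its cap screwed home (within 0.07 rad of the stop); the two tight tubs stand upright within 50 mm of where they were (((x of jar_a_mid in the frame of block_hole0 between -0.008 and 0.008 m and y of jar_a_mid in the frame of block_hole0 between -0.008 and 0.008 m and z of jar_a_mid in the frame of block_hole0 below 0.046 m and angle between each of jar_a_mid, jar_b_mid, jar_c_mid's own z axis and vertical below 0.09 rad and contact force between the fingers and jar_a below 0.1 N and linear speed of jar_a below 0.02 m/s and value of joint cap_a below 0.07 rad and distance of each of jar_b_mid, jar_c_mid from where it was at the start of the episode below 0.05 m) or (x of jar_b_mid in the frame of block_hole0 between -0.008 and 0.008 m and y of jar_b_mid in the frame of block_hole0 between -0.008 and 0.008 m and z of jar_b_mid in the frame of block_hole0 below 0.046 m and angle between each of jar_b_mid, jar_a_mid, jar_c_mid's own z axis and vertical below 0.09 rad and contact force between the fingers and jar_b below 0.1 N and linear speed of jar_b below 0.02 m/s and value of joint cap_b below 0.07 rad and distance of each of jar_a_mid, jar_c_mid from where it was at the start of the episode below 0.05 m) or (x of jar_c_mid in the frame of block_hole0 between -0.008 and 0.008 m and y of jar_c_mid in the frame of block_hole0 between -0.008 and 0.008 m and z of jar_c_mid in the frame of block_hole0 below 0.046 m and angle between each of jar_c_mid, jar_a_mid, jar_b_mid's own z axis and vertical below 0.09 rad and contact force between the fingers and jar_c below 0.1 N and linear speed of jar_c below 0.02 m/s and value of joint cap_c below 0.07 rad and distance of each of jar_a_mid, jar_b_mid from where it was at the start of the episode below 0.05 m))); the robot touches nothing.
It fails at once if a tub is lifted by its cap ((contact force between the fingers and cap_a above 1 N and height (world z) of jar_a_mid above 0.09 m) or (contact force between the fingers and cap_b above 1 N and height (world z) of jar_b_mid above 0.09 m) or (contact force between the fingers and cap_c above 1 N and height (world z) of jar_c_mid above 0.09 m)).
It fails at once if a tub is knocked over (angle between any of jar_a_mid, jar_b_mid, jar_c_mid's own z axis and vertical above 0.5 rad).
It fails at once if a bystander (muffin, foil cups, bowl) is moved by more than 30 mm (distance of any of muffin1, muffin2, cups, bowl from where it was at the start of the episode above 0.03 m).
It also fails if it takes over 72 s, if anything falls off the work surface, if the arm or the gripper's body presses on something with over 40 N, if the wrist force passes 120 N, or if a joint passes its speed limit or range.

## Robot

A 6-joint arm with a two-finger parallel gripper is mounted at the origin on the work surface. World frame = base frame: x ahead of the robot, y to its left, z up, the work surface at z = 0. Lengths are in m, angles in rad, forces in N, time in s.
With the tool pointing down it reaches from about 0.35 to 0.875 m from the base axis. Payload 4.2 kg.
Tool frame: the origin (TCP) lies at the centre of the arm's flange, where the gripper is bolted on; the fingertips stand 182 mm ahead of it and the grasp point (between the pads) lies tcp_to_grasp ahead of it (tcp_to_grasp is the distance from the TCP to the grasp point, in m); z points along the fingers, y is the line along which they close (so a half turn about z gives the same grasp; the last joint's range is limited). The gripper opens to 87 mm and grips with 3 to 60 N. Pads are 19 mm wide; open, the fingers measure 117 mm over their backs; the gripper's body (75 mm by 190 mm) begins 51 mm behind the grasp point.
Start: joints at [-0.957, 0.385, 0.008, 0, -1.194, -0.259], TCP at [0.217, -0.586, 0.405] pointing down, gripper open.
Joint ranges: [-3.14, 3.14], [-1.21, 2.06], [-1.07, 1.41], [-3.16, 2.05], [-2.99, -0.16], [-3.1, 3.1]. Speed limits (rad/s): [2.79, 2.79, 3.14, 3.14, 3.14, 3.14].

## Interface

Orientations are given as a unit quaternion [x, y, z, w].
In Python, from plant import * gives the robot as it stands. The module is installed in compiled form; this text tells all that it offers.
- The arm moves only by the tool carry_out, never from a script. Its argument "deltas" is a list of rows, each a list of 7 numbers: the shift along the tool's x, y, z in mm, then the turn, a rotation vector about the tool's x, y, z in rad, then the gripper's target within -1 to 1 (fully open at 1, half-way at 0, shut at -1). A call has 1 to 5 rows; each row is the pose to reach, as a shift and turn from the pose commanded when the call began, along the tool's axes at that moment; what a row does not reach only later rows make up. A row lasts 1/12 s, in which the tool goes at most 41.7 mm and 7.16 degrees, less where a joint would pass 70% of its speed; a pose out of reach is approached as far as the arm can. A call with a gripper value outside its range is refused whole. The fingers move at their own pace and stop on an object; "newtons" is the grip in N (left out, the last holds). Time passes only in rows, so rows that repeat a pose let the fingers close. It gives the time, the measured TCP pose, the force, the opening and the grip force at its end, in the units of the state.
- observe(): the state, without advancing time (a new reading comes with each control period).
- get_image(name): name is "side" or "top" or "wrist"; returns a dict with "color" (400x640x3 uint8, blue, green, red), "depth" (400x640 float32, m along the optical axis (not along the pixel's ray), 0 where there is no reading), "vertical_fov" (degrees; the focal length in pixels is half the picture's height over the tangent of half this angle, whatever the lens; pixels are square), "cx", "cy" (the principal point, pixels), "R" (3x3) and "t" (3): a world point X has camera coordinates R X + t. Camera axes: x right, y down, z forward; pixel columns grow to the right and rows downward; lengths in m; the calibration is good to about 2 mm. A picture is of the moment at which its call begins.
- finish_job(): hands the job in; it is judged then, once.
The state is a dict: "t": time; "qpos": joint angles; "qvel": joint speeds; "joint_torque": joint torques, N m; "position": TCP position; "eef_rot": TCP orientation; "force": force on the tool from outside, world axes, zero at the start; "moment": the same for the moment, N m; "width": finger opening in m; "gripper_force": force on a finger pad.
Only numpy, scipy, OpenCV 4.12 (cv2) and the standard library are available. Lean on these libraries where they do the work, as an engineer would, in place of code of your own. Each camera call takes 0.05 s, during which the arm holds its last target. There are 200 camera calls.

## Working session

There is one attempt and no reset: what is moved stays moved. The work goes in short steps, Python scripts to look and compute and a tool call to move; the robot and the scene stay as the last step left them, time stands still between calls to the robot, and variables do not carry over. Pictures are saved under pics/ and viewed, at most 10 in all, crops included, and the job is handed in when it is done.

Besides the shell and the picture viewer there is one more tool, called after ">>>" by a JSON object that holds its "fn" and its "kwargs". carry_out: Moves the arm, as the interface text tells. Its arguments: {"type":"object","properties":{"deltas":{"type":"array"},"newtons":{"type":"number"}},"required":["deltas"]}

```bash
mkdir -p pics; ls
python3 - <<'E'
from plant import *
import cv2,pickle
s=observe();print(s)
try: print(tcp_to_grasp)
except Exception as e: print(e)
for n in("top","side"):
    g=get_image(n);pickle.dump(g,open(n+'0.pkl','wb'));cv2.imwrite(f'pics/{n}0.png',g['color'])
    print(n,g['vertical_fov'],g['cx'],g['cy'],g['R'],g['t'])
E
```

```text
pics
{'t': 0.0, 'qpos': array([-9.57433784e-01,  3.85562064e-01,  6.59664372e-03, -4.82899718e-04,
       -1.19396747e+00, -2.58587522e-01]), 'qvel': array([-0.00012154, -0.00181871, -0.00238795, -0.0004589 ,  0.00038171,
        0.0004069 ]), 'joint_torque': array([-3.76035150e-04, -3.90666389e+01,  1.87402242e+01,  4.21982780e+00,
        1.10003792e-02, -1.86348698e-04]), 'position': array([ 0.21706406, -0.58587435,  0.4036468 ]), 'eef_rot': array([-1.76370889e-01,  9.84323178e-01,  1.06312050e-03, -2.47706910e-04]), 'force': array([ 0.43801644,  0.29761252, -0.16856102]), 'moment': array([-0.03162993, -0.00892889, -0.02634473]), 'gripper_force': 0.0, 'width': 0.08708376597843907}
0.1635
top 57.254258259801034 323.8518858543359 202.78849962229773 [[-0.01208297 -0.99950214 -0.02914579]
 [-0.99552039  0.01475806 -0.09338819]
 [ 0.09377183  0.02788683 -0.99520308]] [0.00965357 0.51520901 1.04724156]
side 49.34033506205382 317.67335044084905 195.57739041102397 [[-9.97036329e-01 -7.69291213e-02 -6.84628606e-04]
 [-4.75902355e-02  6.23734300e-01 -7.80186319e-01]
 [ 6.04460743e-02 -7.77841522e-01 -6.25546831e-01]] [0.51825505 0.09373857 1.05043963]
```

View pics/top0.png

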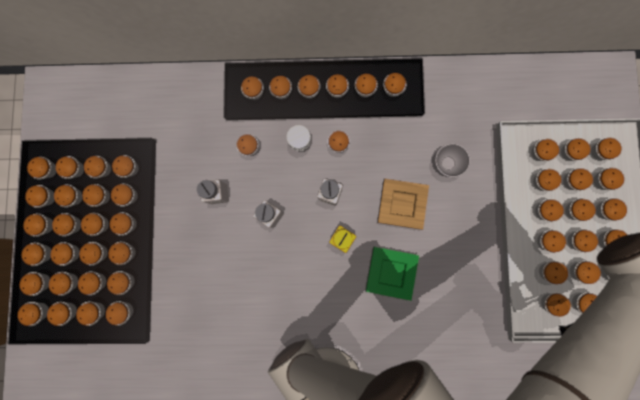

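View pics/side0.png

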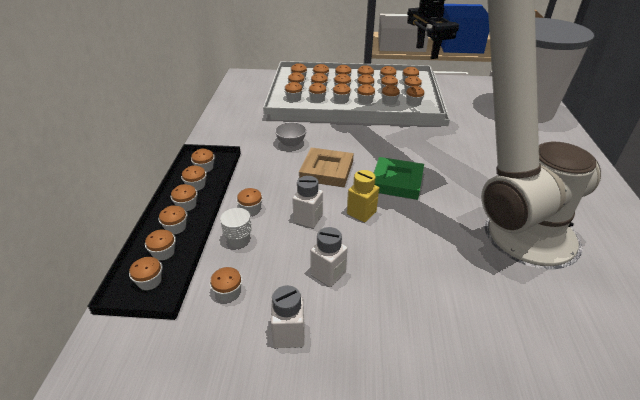

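The top view shows three white tubs, with caps at (208,189), (267,213) and (330,189). The yellow look-alike is at (342,238), the wooden block at (404,204) and the green look-alike at (392,273). The white tubs and the wooden block fit the description. I'll enlarge that area to confirm and measure.

```bash
cat > h.py <<'E'
import numpy as np,cv2,pickle
from scipy.spatial.transform import Rotation as Ro
def foc(g): return 200/np.tan(np.radians(g['vertical_fov']/2))
def ray(g,u,v):
    return np.array([(u-g['cx'])/foc(g),(v-g['cy'])/foc(g),1.])
def onz(g,u,v,z):
    "world point of pixel on plane height z"
    R,t=np.array(g['R']),np.array(g['t']);c=-R.T@t;d=R.T@ray(g,u,v)
    return c+d*(z-c[2])/d[2]
def dep(g,u,v):
    R,t=np.array(g['R']),np.array(g['t']);return R.T@(ray(g,u,v)*g['depth'][int(v),int(u)]-t)
def cloud(g):
    v,u=np.mgrid[:400,:640];d=g['depth'];f=foc(g)
    P=np.stack([(u-g['cx'])/f*d,(v-g['cy'])/f*d,d],-1)-np.array(g['t'])
    return P@np.array(g['R'])
def go(s,xyz,yaw):
    "tool-frame delta (mm, rotvec) from state s to vertical tool at TCP xyz; yaw = world angle of finger line mod pi"
    R0=Ro.from_quat(s['eef_rot']);best=None
    for k in(0,1):
        a=yaw+k*np.pi; y=np.array([np.cos(a),np.sin(a),0]);z=np.array([0,0,-1.]);x=np.cross(y,z)
        rv=(R0.inv()*Ro.from_matrix(np.c_[x,y,z])).as_rotvec()
        if best is None or np.linalg.norm(rv)<np.linalg.norm(best): best=rv
    return np.round(R0.inv().apply(np.array(xyz)-s['position'])*1000,1),np.round(best,3)
E
python3 - <<'E'
from h import *
g=pickle.load(open('top0.pkl','rb'))
cv2.imwrite('pics/c0.png',cv2.resize(g['color'][120:260,180:440],None,fx=3,fy=3,interpolation=cv2.INTER_CUBIC))
P=cloud(g)
for n,(u,v) in dict(far=(208,189),mid=(267,213),near=(330,189),yel=(342,238)).items():
    w=P[v-20:v+20,u-20:u+20].reshape(-1,3); 
    c=w[(w[:,2]>.11)&(w[:,2]<.125)]; mm=(c.max(0)+c.min(0))/2
    b=w[(w[:,2]>.076)&(w[:,2]<.088)]
    r=cv2.minAreaRect((b[:,:2]*1000).astype(np.float32)) if len(b)>4 else None
    print(n,len(c),c.mean(0).round(4),mm.round(4),(c.max(0)-c.min(0)).round(3),r)
b=P[165:245,365:445].reshape(-1,3);t=b[(b[:,2]>.025)&(b[:,2]<.035)]
print(len(t),t.mean(0),cv2.minAreaRect((t[:,:2]*1000).astype(np.float32)))
f=b[(b[:,2]>.008)&(b[:,2]<.016)&(np.hypot(*(b[:,:2]-t.mean(0)[:2]).T)<.045)];print(len(f),f.mean(0))
for n,(u,v) in dict(m1=(247,145),cups=(298,138),m2=(339,141),bowl=(451,161)).items(): print(n,dep(g,u,v).round(3))
E
```

```text
far 273 [0.5502 0.3208 0.1171] [0.5503 0.3214 0.1168] [0.047 0.05  0.012] ((550.2260131835938, 319.8769836425781), (57.85334777832031, 54.22474670410156), 3.8882133960723877)
mid 276 [0.484  0.162  0.1171] [0.4843 0.1623 0.116 ] [0.049 0.05  0.011] ((484.1367492675781, 162.39642333984375), (57.025474548339844, 57.35441207885742), 54.502506256103516)
near 272 [ 0.5446 -0.0143  0.1173] [ 0.5441 -0.0141  0.1165] [0.048 0.048 0.012] ((544.7368774414062, -13.757312774658203), (57.13245391845703, 56.49998092651367), 70.29602813720703)
yel 278 [ 0.4109 -0.0474  0.1173] [ 0.4111 -0.0467  0.1164] [0.05  0.048 0.011] ((411.0158996582031, -47.451351165771484), (57.69643020629883, 57.163326263427734), 55.55356979370117)
1472 [ 0.51029139 -0.22689782  0.02913152] ((534.9067993164062, -243.17755126953125), (154.83157348632812, 183.39097595214844), 80.2975082397461)
453 [ 0.51205398 -0.22845768  0.01145655]
m1 [0.684 0.222 0.057]
cups [0.697 0.073 0.072]
m2 [ 0.691 -0.044  0.053]
bowl [ 0.637 -0.377  0.005]
```

View pics/c0.png

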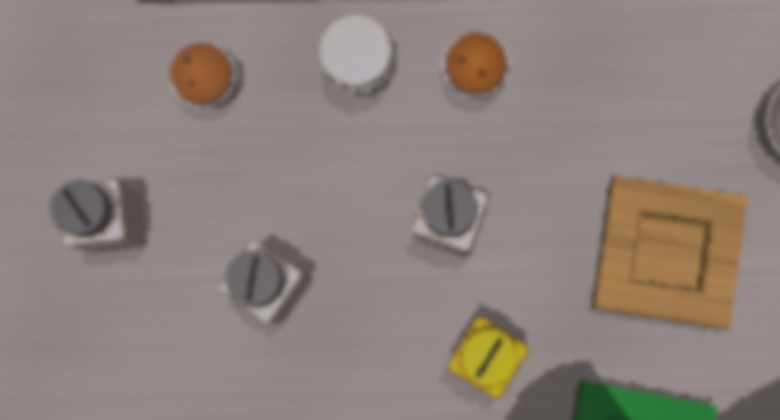

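The crop confirms three white tubs with grey caps at crop positions (82,208), (254,278) and (449,207), plus the wooden block at (670,252). Yellow and green are the look-alikes. The measured cap tops are at 0.117 m and the bodies are about 57 mm wide, which matches the sizes given.

Run:
```python
from plant import *
from h import *
g=pickle.load(open('top0.pkl','rb'));s=observe()
P=np.array([onz(g,180+u/3,120+v/3,.03)[:2] for u,v in((613,177),(747,196),(729,328),(594,306))])
print(P.mean(0),[np.linalg.norm(P[i]-P[i-1]).round(4) for i in range(4)],np.degrees(np.arctan2(*(P[1]-P[0])[::-1])),np.degrees(np.arctan2(*(P[2]-P[1])[::-1])))
W=np.array([onz(g,180+u/3,120+v/3,.03)[:2] for u,v in((641,212),(710,220),(701,291),(630,284))])
print(W.mean(0),[np.linalg.norm(W[i]-W[i-1]).round(4) for i in range(4)])
yaw=1.925
for p in((.5446,-.0141,.33),(.5446,-.0141,.2715),(.4842,.1622,.33),(.5502,.3205,.33)): print(go(s,p,yaw))
```

```text
[ 0.50842287 -0.22772833] [np.float64(0.1267), np.float64(0.13), np.float64(0.1288), np.float64(0.1299)] -99.16155975800389 170.17296479271045
[ 0.50816985 -0.22757664] [np.float64(0.0707), np.float64(0.0666), np.float64(0.0693), np.float64(0.068)]
(array([-505.7,  422.3,   74.5]), array([ 0.002, -0.   ,  0.   ]))
(array([-505.7,  422.2,  133. ]), array([ 0.002, -0.   ,  0.   ]))
(array([-510.3,  608.6,   74.9]), array([ 0.002, -0.   ,  0.   ]))
(array([-627.1,  734.2,   75.1]), array([ 0.002, -0.   ,  0.   ]))
```

>>> {"fn": "carry_out", "kwargs": {"deltas": [[-30, 25, 4, 0, 0, 0, 1], [-60, 50, 8, 0, 0, 0, 1], [-90, 75, 12, 0, 0, 0, 1], [-120, 100, 16, 0, 0, 0, 1], [-150, 125, 20, 0, 0, 0, 1]], "newtons": 20}}

```text
t: 0.52
position: [0.3147, -0.4151, 0.3841]
eef_rot: [-0.176, 0.984, 0.0, -0.0]
force: [1.0, 0.1, 0.1]
width: 0.0871
gripper_force: 0.0
```

>>> {"fn": "carry_out", "kwargs": {"deltas": [[-30, 25, 4, 0, 0, 0, 1], [-60, 50, 8, 0, 0, 0, 1], [-90, 75, 12, 0, 0, 0, 1], [-120, 100, 16, 0, 0, 0, 1], [-150, 125, 20, 0, 0, 0, 1]]}}

```text
t: 0.93
position: [0.4119, -0.2455, 0.3644]
eef_rot: [-0.176, 0.984, 0.0, -0.0]
force: [0.6, -1.8, 0.3]
width: 0.0873
gripper_force: 0.0
```

>>> {"fn": "carry_out", "kwargs": {"deltas": [[-30, 25, 4, 0, 0, 0, 1], [-60, 50, 8, 0, 0, 0, 1], [-90, 75, 12, 0, 0, 0, 1], [-120, 100, 16, 0, 0, 0, 1], [-150, 125, 20, 0, 0, 0, 1]]}}

```text
t: 1.35
position: [0.5092, -0.0761, 0.3444]
eef_rot: [-0.177, 0.984, 0.0, -0.0]
force: [0.4, -0.3, 0.6]
width: 0.0871
gripper_force: 0.0
```

>>> {"fn": "carry_out", "kwargs": {"deltas": [[-28, 24, 7, 0.001, 0, 0, 1], [-56, 47, 14, 0.002, 0, 0, 1], [-56, 47, 14, 0.002, 0, 0, 1]]}}

```text
t: 1.6
position: [0.5474, -0.0101, 0.329]
eef_rot: [-0.179, 0.984, -0.001, -0.0]
force: [0.4, -0.0, 1.2]
width: 0.0868
gripper_force: 0.0
```

Run:
```python
from plant import *
from h import *
s=observe();print(s['t'],s['qpos'],s['position'],go(s,(.5446,-.0141,.2715),1.925))
g=get_image('wrist');cv2.imwrite('pics/w1.png',g['color']);P=cloud(g)
w=P.reshape(-1,3);c=w[(w[:,2]>.112)&(w[:,2]<.122)&(np.hypot(w[:,0]-.5446,w[:,1]+.0141)<.035)]
print(len(c),c.mean(0),(c.max(0)+c.min(0))/2,np.ptp(c,0))
```

```text
1.6 [ 0.27818271  0.32238643 -0.29295517  0.00225825 -0.95564417 -1.49035062] [ 0.54741086 -0.01009301  0.32895161] (array([ 4. , -2.7, 57.5]), array([-0.002, -0.   ,  0.006]))
3647 [ 0.54257621 -0.01781494  0.11784275] [ 0.54414046 -0.01718503  0.11669911] [0.05052852 0.05059774 0.00935698]
```

View pics/w1.png

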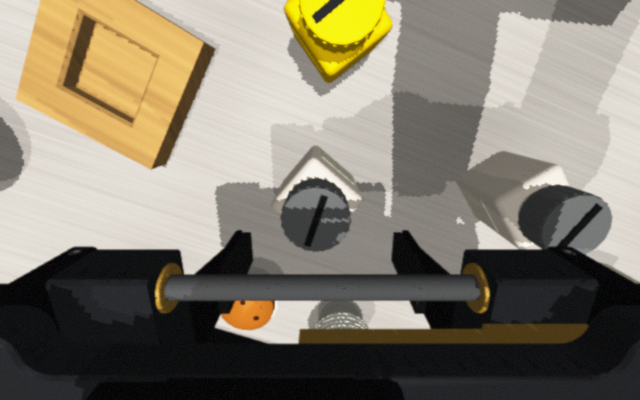

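The wrist view shows the near cap at (316,213), centred between the fingertips at about (243,240) and (402,240). The tub is clear all round.

>>> {"fn": "carry_out", "kwargs": {"deltas": [[0.5, -1.3, 20, 0, 0, 0, 1], [0.5, -1.3, 40, 0, 0, 0, 1], [0.5, -1.3, 58.5, 0, 0, 0, 1], [0.5, -1.3, 58.5, 0, 0, 0, 1], [0.5, -1.3, 58.5, 0, 0, 0, 1]]}}

```text
t: 2.07
position: [0.5446, -0.0168, 0.2717]
eef_rot: [-0.176, 0.984, -0.001, -0.001]
force: [0.5, -0.0, -0.4]
width: 0.0871
gripper_force: 0.0
```

>>> {"fn": "carry_out", "kwargs": {"deltas": [[0, 0, 0, 0, 0, 0, -1], [0, 0, 0, 0, 0, 0, -1], [0, 0, 0, 0, 0, 0, -1], [0, 0, 0, 0, 0, 0, -1], [0, 0, 0, 0, 0, 0, -1]], "newtons": 15}}

```text
t: 2.48
position: [0.5451, -0.0161, 0.2729]
eef_rot: [-0.176, 0.984, -0.001, 0.001]
force: [0.5, -0.1, -0.1]
width: 0.0614
gripper_force: 0.0
```

>>> {"fn": "carry_out", "kwargs": {"deltas": [[0, 0, 0, 0, 0, 0, -1], [0, 0, 0, 0, 0, 0, -1], [0, 0, 0, 0, 0, 0, -1], [0, 0, 0, 0, 0, 0, -1], [0, 0, 0, 0, 0, 0, -1]]}}

```text
t: 2.9
position: [0.5451, -0.0161, 0.2725]
eef_rot: [-0.177, 0.984, -0.001, 0.0]
force: [-0.1, -0.9, 1.4]
width: 0.0498
gripper_force: 15.0
```

>>> {"fn": "carry_out", "kwargs": {"deltas": [[0, 0, 0, 0, 0, -0.08, -1], [0, 0, 0, 0, 0, -0.16, -1], [0, 0, 0, 0, 0, -0.24, -1], [0, 0, 0, 0, 0, -0.32, -1], [0, 0, 0, 0, 0, -0.4, -1]]}}

```text
t: 3.32
position: [0.545, -0.0159, 0.2725]
eef_rot: [-0.37, 0.929, -0.001, 0.0]
force: [-1.5, 1.5, 2.9]
width: 0.0499
gripper_force: 15.0
```

>>> {"fn": "carry_out", "kwargs": {"deltas": [[0, 0, 0, 0, 0, -0.08, -1], [0, 0, 0, 0, 0, -0.16, -1], [0, 0, 0, 0, 0, -0.24, -1], [0, 0, 0, 0, 0, -0.32, -1], [0, 0, 0, 0, 0, -0.4, -1]]}}

```text
t: 3.73
position: [0.5449, -0.0158, 0.2725]
eef_rot: [-0.547, 0.837, -0.001, -0.0]
force: [-2.3, 2.0, 3.8]
width: 0.0496
gripper_force: 15.0
```

>>> {"fn": "carry_out", "kwargs": {"deltas": [[0, 0, 0, 0, 0, 0, -1], [0, 0, 0, 0, 0, 0, -1]]}}

```text
t: 3.9
position: [0.5449, -0.0158, 0.2725]
eef_rot: [-0.545, 0.838, -0.001, -0.0]
force: [-1.7, 3.1, 4.3]
width: 0.0496
gripper_force: 15.0
```

>>> {"fn": "carry_out", "kwargs": {"deltas": [[0, 0, 0, 0, 0, 0, 1], [0, 0, 0, 0, 0, 0, 1], [0, 0, 0, 0, 0, 0, 1], [0, 0, 0, 0, 0, 0, 1], [0, 0, 0, 0, 0, 0, 1]]}}

```text
t: 4.32
position: [0.5451, -0.0162, 0.272]
eef_rot: [-0.546, 0.838, -0.001, -0.0]
force: [-0.3, 0.0, 0.2]
width: 0.0752
gripper_force: 0.0
```

>>> {"fn": "carry_out", "kwargs": {"deltas": [[0, 0, 0, 0, 0, 0, 1], [0, 0, -20, 0, 0, 0, 1], [0, 0, -58.5, 0, 0, 0, 1], [0, 0, -58.5, 0, 0, 0, 1]]}}

```text
t: 4.65
position: [0.5471, -0.0158, 0.3373]
eef_rot: [-0.547, 0.837, -0.004, 0.005]
force: [0.9, -0.4, 1.0]
width: 0.0866
gripper_force: 0.0
```

```bash
cat > see.py <<'E'
from plant import *
from h import *
import sys
n=sys.argv[1];cx,cy=map(float,sys.argv[2:4])
s=observe();print(s['t'],s['qpos'].round(3),s['position'],s['eef_rot'])
for k in('wrist',):
    g=get_image(k);P=cloud(g).reshape(-1,3);im=g['color']
    cv2.imwrite(f'pics/{n}.png',im)
    near=np.hypot(P[:,0]-cx,P[:,1]-cy)<.045
    c=P[near&(P[:,2]>.113)&(P[:,2]<.121)]
    if len(c)>4: (a,r)=cv2.minEnclosingCircle((c[:,:2]*1000).astype(np.float32)); print(k,'cap',len(c),a,r)
    b=P[near&(P[:,2]>.072)&(P[:,2]<.084)]
    if len(b)>9: print(k,'body',len(b),cv2.minAreaRect((b[:,:2]*1000).astype(np.float32)))
E
python3 see.py w2 .5446 -.0155
```

```text
4.65 [ 0.269  0.311 -0.288  0.006 -0.96  -0.686] [ 0.54714034 -0.0157709   0.33728694] [-0.54662651  0.83734963 -0.00426377  0.00518384]
wrist cap 3341 (544.7630615234375, -17.16416358947754) 25.581178665161133
wrist body 1204 ((543.9254150390625, -19.077220916748047), (54.47883224487305, 57.89544677734375), 69.99115753173828)
```

View pics/w2.png

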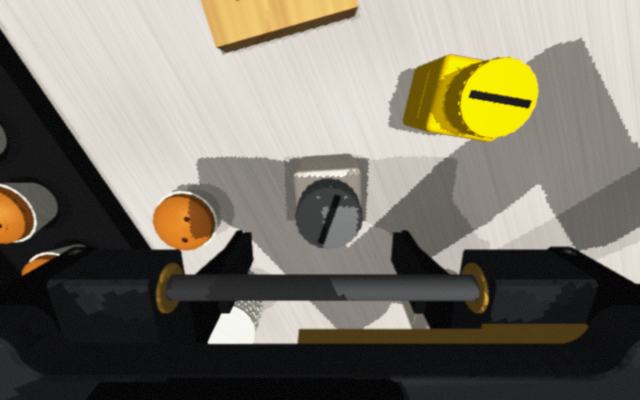

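Compared with before, the cap ridge stayed put in the gripper's view at (328,220). The body still measures 70.0° in the world (70.3° before), so the cap turned and the tub stayed. **The near tub is the loose one.** Next I'll take it by the body.

>>> {"fn": "carry_out", "kwargs": {"deltas": [[0, 0, 0, 0, 0, -0.07, 1], [0, 0, 30, 0, 0, -0.07, 1], [0, 0, 60, 0, 0, -0.07, 1], [0, 0, 80, 0, 0, -0.07, 1], [0, 0, 92, 0, 0, -0.07, 1]]}}

```text
t: 5.12
position: [0.5438, -0.0164, 0.2355]
eef_rot: [-0.574, 0.819, 0.0, -0.003]
force: [0.3, -0.6, 0.1]
width: 0.0871
gripper_force: 0.0
```

>>> {"fn": "carry_out", "kwargs": {"deltas": [[0, 0, 0, 0, 0, 0, 1], [0, 0, 0, 0, 0, 0, 1]]}}

```text
t: 5.28
position: [0.5449, -0.0162, 0.2379]
eef_rot: [-0.575, 0.818, -0.001, -0.001]
force: [0.7, 0.4, 1.2]
width: 0.0872
gripper_force: 0.0
```

Run:
```python
from plant import *
from h import *
s=observe();print(s['position'],s['force'],go(s,(.5447,-.0158,.2335),np.radians(160)))
```

```text
[ 0.54494292 -0.01619495  0.23789856] [0.73141331 0.41646483 1.20124034] (array([-0.3,  0.4,  4.4]), array([ 0.   , -0.003,  0.003]))
```

>>> {"fn": "carry_out", "kwargs": {"deltas": [[0, 0, 4, 0, 0, 0, 1], [0, 0, 4, 0, 0, 0, -1], [0, 0, 4, 0, 0, 0, -1], [0, 0, 4, 0, 0, 0, -1], [0, 0, 4, 0, 0, 0, -1]], "newtons": 40}}

```text
t: 5.7
position: [0.5452, -0.0161, 0.2354]
eef_rot: [-0.575, 0.818, -0.001, 0.0]
force: [-0.2, 0.1, 0.4]
width: 0.0682
gripper_force: 0.0
```

>>> {"fn": "carry_out", "kwargs": {"deltas": [[0, 0, 0, 0, 0, 0, -1], [0, 0, 0, 0, 0, 0, -1], [0, 0, 0, 0, 0, 0, -1], [0, 0, 0, 0, 0, 0, -1], [0, 0, 0, 0, 0, 0, -1]]}}

```text
t: 6.12
position: [0.5448, -0.0161, 0.235]
eef_rot: [-0.575, 0.818, -0.001, -0.001]
force: [-3.8, 1.9, 4.8]
width: 0.0577
gripper_force: 40.0
```

>>> {"fn": "carry_out", "kwargs": {"deltas": [[0, 0, -10, 0, 0, 0, -1], [0, 0, -30, 0, 0, 0, -1], [0, 0, -50, 0, 0, 0, -1], [0, 0, -65, 0, 0, 0, -1], [0, 0, -65, 0, 0, 0, -1]]}}

```text
t: 6.53
position: [0.546, -0.016, 0.3026]
eef_rot: [-0.575, 0.818, -0.002, 0.003]
force: [0.8, 1.7, -4.2]
width: 0.0574
gripper_force: 40.0
```

Run:
```python
from plant import *
from h import *
s=observe();print(s['position'],s['force'],s['width'],s['gripper_force'],go(s,(.5083,-.2277,.3),np.radians(170.5)))
g=get_image('wrist');cv2.imwrite('pics/w3.png',g['color'])
```

```text
[ 0.54599499 -0.0159619   0.30257052] [ 0.82378786  1.71021865 -4.18367153] 0.05742954384678114 39.983891383744776 (array([212. , -36.2,   2.5]), array([-0.007,  0.001, -0.18 ]))
```

View pics/w3.png

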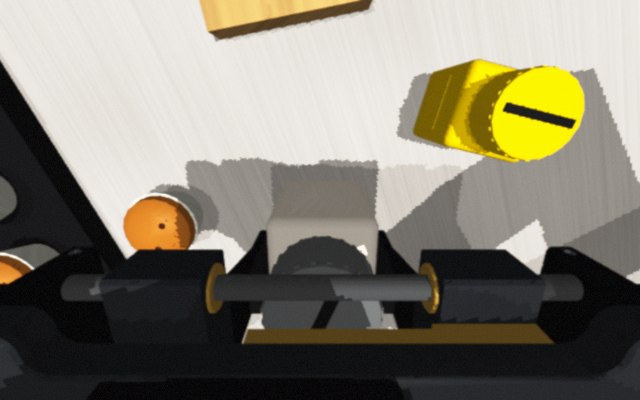

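The tub is held square by its flat sides, with the body at (325,225) between the pads at (262,280) and (382,280). It is clear of the bench. I'll move partway and measure the well with the wrist camera.

>>> {"fn": "carry_out", "kwargs": {"deltas": [[25, -4, 0, 0, 0, -0.06, -1], [50, -8, 0, 0, 0, -0.12, -1], [75, -13, 0, 0, 0, -0.18, -1], [100, -17, 0, 0, 0, -0.18, -1], [100, -17, 0, 0, 0, -0.18, -1]]}}

```text
t: 7.0
position: [0.5253, -0.1189, 0.2976]
eef_rot: [-0.644, 0.765, 0.001, -0.003]
force: [0.0, 0.4, -5.2]
width: 0.0576
gripper_force: 40.0
```

>>> {"fn": "carry_out", "kwargs": {"deltas": [[0, 0, 0, 0, 0, 0, -1], [0, 0, 0, 0, 0, 0, -1], [0, 0, 0, 0, 0, 0, -1]]}}

```text
t: 7.25
position: [0.5271, -0.1153, 0.299]
eef_rot: [-0.646, 0.763, -0.0, -0.001]
force: [0.4, -0.0, -5.4]
width: 0.0578
gripper_force: 40.0
```

Run:
```python
from plant import *
from h import *
s=observe();print(s['t'],s['position'],go(s,(.5083,-.2277,.3),np.radians(170.5)))
for k in('wrist','top'):
    g=get_image(k);P=cloud(g);w=P.reshape(-1,3)
    m=np.hypot(w[:,0]-.508,w[:,1]+.228)<.1
    t=w[m&(w[:,2]>.026)&(w[:,2]<.034)];f=w[m&(w[:,2]>.008)&(w[:,2]<.018)&(np.hypot(w[:,0]-.508,w[:,1]+.228)<.05)]
    for c in(t,f): print(k,len(c),c.mean(0) if len(c) else 0,cv2.minAreaRect((c[:,:2]*1000).astype(np.float32)) if len(c)>5 else 0)
    if k=='wrist': cv2.imwrite('pics/w4.png',g['color']);pickle.dump(g,open('w4.pkl','wb'))
    else: cv2.imwrite('pics/t4.png',g['color'])
```

```text
7.25 [ 0.52708228 -0.115291    0.29903108] (array([114. ,   0. ,  -0.8]), array([ 0.   , -0.002,  0.   ]))
wrist 16504 [ 0.51201673 -0.21902946  0.02984954] ((512.06298828125, -219.07269287109375), (109.01697540283203, 130.51556396484375), 80.01171875)
wrist 6941 [ 0.50993333 -0.23173975  0.01214489] ((510.1365966796875, -229.90264892578125), (66.62773132324219, 66.53272247314453), 80.12197875976562)
top 1045 [ 0.49799793 -0.23986528  0.02934243] ((510.7428894042969, -227.91366577148438), (128.30368041992188, 130.52305603027344), 80.16812133789062)
top 462 [ 0.51069302 -0.22911617  0.01139953] ((511.3372497558594, -228.21719360351562), (64.81745147705078, 65.28242492675781), 79.50289916992188)
```

View pics/w4.png

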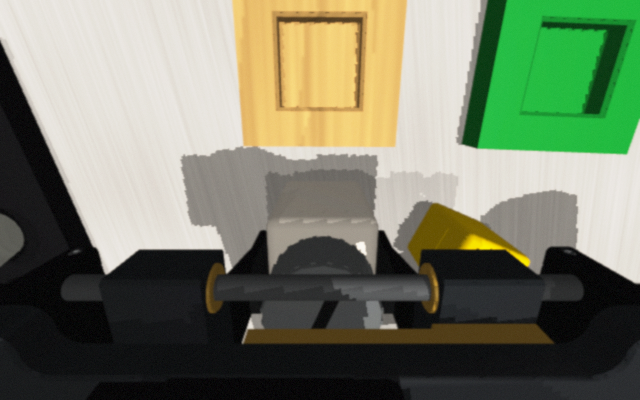

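The wooden well's mouth is fully visible at pixels (277–365, 13–108), and green is at the far right. The two cameras agree on its centre, about (0.5107, −0.229), with yaw 80.1°.

Run:
```python
from plant import *
from h import *
s=observe();print(go(s,(.5106,-.2293,.299),np.radians(170.1)))
g=pickle.load(open('w4.pkl','rb'));P=cloud(g).reshape(-1,3);p=s['position']
R=Ro.from_quat(s['eef_rot']).inv()
q=R.apply(P-p)*1000 # tool frame
m=(abs(q[:,0])<60)&(abs(q[:,1])<45)&(q[:,2]>130)&(q[:,2]<240);q=q[m]
for lo in range(110,240,10):
    b=q[(q[:,2]>=lo)&(q[:,2]<lo+10)]
    if len(b)>20: print(lo,len(b),np.percentile(b,[1,50,99],axis=0).round(1).tolist())
```

```text
(array([115.4,  -2.3,   0.7]), array([-0.   , -0.002,  0.008]))
130 1680 [[-9.3, -41.5, 130.1], [17.3, 0.1, 134.7], [26.5, 41.2, 139.9]]
140 921 [[6.5, -41.2, 140.1], [11.6, -0.8, 143.0], [26.3, 40.8, 149.8]]
150 3999 [[0.3, -36.8, 150.7], [22.5, 0.1, 154.3], [30.1, 36.6, 159.6]]
160 922 [[9.6, -37.4, 160.1], [29.8, 0.2, 164.8], [30.5, 37.1, 169.9]]
170 701 [[9.9, -37.4, 170.1], [29.9, 0.2, 174.8], [30.5, 37.3, 179.9]]
180 492 [[11.4, -36.5, 180.1], [29.9, -0.4, 184.6], [30.4, 35.7, 189.9]]
190 405 [[28.5, -26.4, 190.1], [29.9, 0.9, 194.8], [30.4, 27.1, 199.9]]
200 334 [[28.7, -26.6, 200.2], [29.9, 0.3, 204.9], [30.4, 26.8, 209.9]]
210 300 [[28.3, -26.0, 210.2], [29.9, -0.0, 214.8], [30.4, 27.2, 219.8]]
220 264 [[28.4, -26.3, 220.2], [29.9, -0.0, 224.9], [30.3, 27.0, 229.9]]
230 21 [[29.1, -25.6, 230.1], [29.7, 3.3, 230.3], [29.9, 21.9, 231.1]]
```

>>> {"fn": "carry_out", "kwargs": {"deltas": [[30, -1, 0, 0, 0, 0.008, -1], [60, -1, 0, 0, 0, 0.008, -1], [90, -2, 0, 0, 0, 0.008, -1], [115, -2, 0, 0, 0, 0.008, -1], [115, -2, 0, 0, 0, 0.008, -1]]}}

```text
t: 7.77
position: [0.5096, -0.2322, 0.3]
eef_rot: [-0.642, 0.767, -0.001, -0.001]
force: [0.3, 0.7, -5.8]
width: 0.0577
gripper_force: 40.0
```

>>> {"fn": "carry_out", "kwargs": {"deltas": [[0, 0, 0, 0, 0, 0, -1], [0, 0, 8, 0, 0, 0, -1], [0, 0, 16, 0, 0, 0, -1], [0, 0, 24, 0, 0, 0, -1], [0, 0, 24, 0, 0, 0, -1]]}}

```text
t: 8.18
position: [0.5094, -0.2286, 0.2735]
eef_rot: [-0.643, 0.766, 0.001, -0.002]
force: [-0.9, -0.3, -5.5]
width: 0.0577
gripper_force: 40.0
```

Run:
```python
from plant import *
from h import *
s=observe();print(s['position'],s['force'],go(s,(.5104,-.2292,.247),np.radians(170.1)))
```

```text
[ 0.50943674 -0.2285873   0.27348282] [-0.9277861  -0.27844478 -5.47496383] (array([ 0.4, -1.2, 26.5]), array([ 0.004, -0.001, -0.   ]))
```

>>> {"fn": "carry_out", "kwargs": {"deltas": [[0, -0.5, 5, 0.002, 0, 0, -1], [0, -0.8, 10, 0.002, 0, 0, -1], [0, -0.8, 15, 0.002, 0, 0, -1], [0, -0.8, 19, 0.002, 0, 0, -1], [0, -0.8, 19, 0.002, 0, 0, -1]]}}

```text
t: 8.6
position: [0.5106, -0.2297, 0.256]
eef_rot: [-0.643, 0.766, -0.001, -0.0]
force: [0.5, 0.3, -5.0]
width: 0.0577
gripper_force: 40.0
```

>>> {"fn": "carry_out", "kwargs": {"deltas": [[0, 0, 3, 0, 0, 0, -1], [0, 0, 6, 0, 0, 0, -1], [0, 0, 6, 0, 0, 0, -1]]}}

```text
t: 8.85
position: [0.5107, -0.2298, 0.2506]
eef_rot: [-0.643, 0.766, -0.001, 0.0]
force: [0.1, 0.5, -5.0]
width: 0.0573
gripper_force: 40.0
```

Run:
```python
from plant import *
from h import *
s=observe();print(s['position'],s['force'],go(s,(.5104,-.2292,.247),np.radians(170.1)))
```

```text
[ 0.51068282 -0.2298237   0.2505749 ] [ 0.09140764  0.51340136 -4.96554819] (array([-0.6,  0.4,  3.6]), array([-0.002, -0.002, -0.002]))
```

>>> {"fn": "carry_out", "kwargs": {"deltas": [[0, 0, 1.5, 0, 0, 0, -1], [0, 0, 3, 0, 0, 0, -1], [0, 0, 4, 0, 0, 0, -1], [0, 0, 4, 0, 0, 0, -1]]}}

```text
t: 9.18
position: [0.511, -0.2298, 0.2472]
eef_rot: [-0.643, 0.766, -0.002, 0.0]
force: [0.6, 0.8, -5.0]
width: 0.0582
gripper_force: 40.0
```

>>> {"fn": "carry_out", "kwargs": {"deltas": [[0, 0, 1, 0, 0, 0, -1], [0, 0, 2, 0, 0, 0, -1], [0, 0, 2, 0, 0, 0, -1]]}}

```text
t: 9.43
position: [0.511, -0.2298, 0.247]
eef_rot: [-0.643, 0.766, -0.002, 0.0]
force: [-3.0, 3.0, 5.9]
width: 0.0576
gripper_force: 40.0
```

The tub is on the floor of the well, since the force reversed from −5 to +6 N. I'll release it, rise and look.

>>> {"fn": "carry_out", "kwargs": {"deltas": [[0, 0, -1, 0, 0, 0, 1], [0, 0, -1, 0, 0, 0, 1], [0, 0, -1, 0, 0, 0, 1], [0, 0, -1, 0, 0, 0, 1], [0, 0, -1, 0, 0, 0, 1]], "newtons": 20}}

```text
t: 9.85
position: [0.5111, -0.2299, 0.2462]
eef_rot: [-0.643, 0.766, -0.002, 0.0]
force: [-0.6, -0.2, 0.6]
width: 0.0824
gripper_force: 0.0
```

>>> {"fn": "carry_out", "kwargs": {"deltas": [[0, 0, 0, 0, 0, 0, 1], [0, 0, -30, 0, 0, 0, 1], [0, 0, -65, 0, 0, 0, 1], [0, 0, -98, 0, 0, 0, 1], [0, 0, -98, 0, 0, 0, 1]]}}

```text
t: 10.27
position: [0.5125, -0.2302, 0.3515]
eef_rot: [-0.644, 0.765, -0.008, 0.004]
force: [1.1, 0.7, -0.8]
width: 0.0872
gripper_force: 0.0
```

```bash
sed -i 's/>.113)&(P\[:,2\]<.121/>.124)\&(P[:,2]<.134/; s/>.072)&(P\[:,2\]<.084/>.086)\&(P[:,2]<.096/' see.py; python3 see.py w5 .511 -.2295
```

```text
10.2667 [-0.133  0.319 -0.235  0.006 -1.    -0.042] [ 0.51253967 -0.23020672  0.35150372] [-0.64366254  0.76525834 -0.00787122  0.00403291]
wrist cap 3260 (511.63134765625, -231.08241271972656) 25.616945266723633
wrist body 1142 ((511.24945068359375, -233.39732360839844), (54.23601531982422, 58.12743377685547), 80.54041290283203)
```

View pics/w5.png

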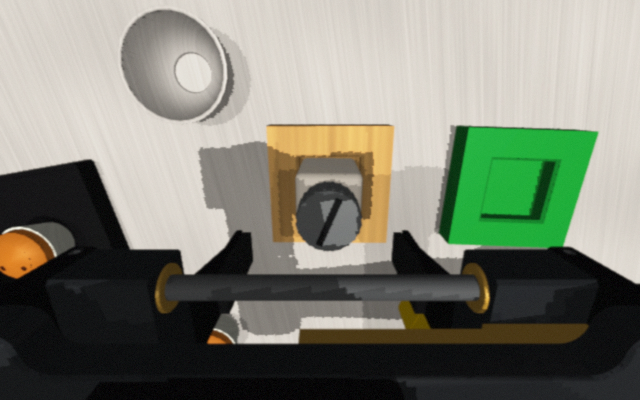

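The tub stands square in the wooden well, with its cap at (328,215) and the ridge where it was. I'll grip the cap and screw it clockwise.

>>> {"fn": "carry_out", "kwargs": {"deltas": [[0, 0, 0, 0, 0, 0, 1], [0, 0, 25, 0, 0, 0, 1], [0, 0, 45, 0, 0, 0, 1], [0, 0, 60, 0, 0, 0, 1], [0, 0, 60, 0, 0, 0, 1]]}}

```text
t: 10.73
position: [0.509, -0.2294, 0.2791]
eef_rot: [-0.643, 0.766, 0.003, -0.003]
force: [-0.7, 0.0, -0.3]
width: 0.0872
gripper_force: 0.0
```

>>> {"fn": "carry_out", "kwargs": {"deltas": [[0, 0, 0, 0, 0, 0, -1], [0, 0, 0, 0, 0, 0, -1], [0, 0, 0, 0, 0, 0, -1], [0, 0, 0, 0, 0, 0, -1], [0, 0, 0, 0, 0, 0, -1]]}}

```text
t: 11.15
position: [0.511, -0.2298, 0.285]
eef_rot: [-0.643, 0.766, -0.002, 0.001]
force: [0.7, -0.7, -0.5]
width: 0.0615
gripper_force: 0.0
```

>>> {"fn": "carry_out", "kwargs": {"deltas": [[0, 0, 0, 0, 0, 0, -1], [0, 0, 0, 0, 0, 0, -1], [0, 0, 0, 0, 0, 0, -1], [0, 0, 0, 0, 0, 0, -1], [0, 0, 0, 0, 0, 0, -1]]}}

```text
t: 11.57
position: [0.511, -0.2297, 0.2846]
eef_rot: [-0.643, 0.766, -0.002, 0.0]
force: [-0.7, 0.3, 2.0]
width: 0.0496
gripper_force: 20.0
```

```bash
python3 -c "
from plant import *
s=observe();print(s['position'],s['force'],s['moment'],s['width'],s['qpos'])"
```

```text
[ 0.51095762 -0.22973489  0.28458602] [-0.65200799  0.25857164  2.00965069] [ 0.22379487  0.18885819 -0.00136592] 0.049610854067402455 [-0.13281525  0.39166611 -0.31600023  0.00264054 -0.85951395 -0.04270615]
```

Gripped. I'll turn clockwise 1.1 rad, checking the moment.

>>> {"fn": "carry_out", "kwargs": {"deltas": [[0, 0, 0, 0, 0, 0.1, -1], [0, 0, 0, 0, 0, 0.2, -1], [0, 0, 0, 0, 0, 0.3, -1], [0, 0, 0, 0, 0, 0.4, -1], [0, 0, 0, 0, 0, 0.5, -1]]}}

```text
t: 11.98
position: [0.5111, -0.2298, 0.2846]
eef_rot: [-0.431, 0.902, -0.002, 0.001]
force: [0.6, 0.6, 2.8]
width: 0.0496
gripper_force: 20.0
```

>>> {"fn": "carry_out", "kwargs": {"deltas": [[0, 0, 0, 0, 0, 0.1, -1], [0, 0, 0, 0, 0, 0.2, -1], [0, 0, 0, 0, 0, 0.3, -1], [0, 0, 0, 0, 0, 0.4, -1], [0, 0, 0, 0, 0, 0.5, -1]]}}

```text
t: 12.4
position: [0.5112, -0.23, 0.2846]
eef_rot: [-0.195, 0.981, -0.002, 0.002]
force: [0.1, -1.1, 2.1]
width: 0.0495
gripper_force: 20.0
```

>>> {"fn": "carry_out", "kwargs": {"deltas": [[0, 0, 0, 0, 0, 0.05, -1], [0, 0, 0, 0, 0, 0.1, -1], [0, 0, 0, 0, 0, 0.1, -1]]}}

```text
t: 12.65
position: [0.5112, -0.23, 0.2846]
eef_rot: [-0.148, 0.989, -0.002, 0.002]
force: [0.5, -1.4, 2.5]
width: 0.0495
gripper_force: 20.0
```

```bash
python3 -c "
from plant import *
s=observe();print(s['position'],s['force'],s['moment'],s['width'],s['qpos'])"
```

```text
[ 0.51121161 -0.23000282  0.28458247] [ 0.4557181  -1.40492544  2.5365726 ] [-0.36265088 -0.16264313 -0.02150694] 0.04949528364351695 [-0.1331417   0.39198432 -0.31571062  0.00324717 -0.85853487 -1.14353999]
```

>>> {"fn": "carry_out", "kwargs": {"deltas": [[0, 0, 0, 0, 0, 0.05, -1], [0, 0, 0, 0, 0, 0.1, -1], [0, 0, 0, 0, 0, 0.15, -1], [0, 0, 0, 0, 0, 0.2, -1], [0, 0, 0, 0, 0, 0.2, -1]]}}

```text
t: 13.07
position: [0.511, -0.2298, 0.2846]
eef_rot: [-0.049, 0.999, -0.001, 0.002]
force: [-0.5, -0.3, 3.2]
width: 0.0497
gripper_force: 20.0
```

```bash
python3 -c "
from plant import *
s=observe();print(s['position'],s['force'],s['moment'],s['width'],s['qpos'])"
```

```text
[ 0.51102525 -0.22980723  0.28456937] [-0.46742914 -0.32962276  3.20890772] [-0.12280877  0.05701445  0.08245954] 0.04971096252489443 [-0.13286946  0.39179708 -0.31596947  0.00299999 -0.85935772 -1.34184504]
```

>>> {"fn": "carry_out", "kwargs": {"deltas": [[0, 0, 0, 0, 0, 0.05, -1], [0, 0, 0, 0, 0, 0.1, -1], [0, 0, 0, 0, 0, 0.1, -1]]}}

```text
t: 13.32
position: [0.5102, -0.2291, 0.2845]
eef_rot: [-0.0, 1.0, -0.001, -0.0]
force: [-3.3, 2.6, 6.6]
width: 0.0497
gripper_force: 20.0
```

```bash
python3 -c "
from plant import *
s=observe();print(s['position'],s['force'],s['moment'],s['width'],s['qpos'])"
```

```text
[ 0.51016802 -0.22914188  0.2845017 ] [-3.25941928  2.57371999  6.57785738] [1.01106193 0.92807995 0.61530398] 0.04967719718205752 [-0.1320129   0.39102528 -0.31711471  0.00206724 -0.86278484 -1.43984737]
```

The moment has jumped to 0.6 N m, so the cap is on its hard stop and the tub is held by the well. I'll let go and rise.

>>> {"fn": "carry_out", "kwargs": {"deltas": [[0, 0, 0, 0, 0, 0.02, -1], [0, 0, 0, 0, 0, 0.02, -1], [0, 0, 0, 0, 0, 0, 1], [0, 0, 0, 0, 0, 0, 1], [0, 0, 0, 0, 0, 0, 1]]}}

```text
t: 13.73
position: [0.5107, -0.2297, 0.2837]
eef_rot: [0.001, 1.0, -0.001, 0.001]
force: [-0.1, 0.3, 0.7]
width: 0.0622
gripper_force: 0.0
```

>>> {"fn": "carry_out", "kwargs": {"deltas": [[0, 0, 0, 0, 0, 0, 1], [0, 0, 0, 0, 0, 0, 1], [0, 0, 0, 0, 0, 0, 1]]}}

```text
t: 13.98
position: [0.5108, -0.2298, 0.2839]
eef_rot: [0.002, 1.0, -0.001, 0.001]
force: [0.5, 0.2, 0.5]
width: 0.0812
gripper_force: 0.0
```

>>> {"fn": "carry_out", "kwargs": {"deltas": [[0, 0, -20, 0, 0, 0, 1], [0, 0, -50, 0, 0, 0, 1], [0, 0, -65, 0, 0, 0, 1], [0, 0, -65, 0, 0, 0, 1], [0, 0, -65, 0, 0, 0, 1]]}}

```text
t: 14.4
position: [0.5106, -0.2296, 0.3498]
eef_rot: [0.002, 1.0, -0.001, 0.002]
force: [-0.2, 0.5, -0.7]
width: 0.0869
gripper_force: 0.0
```

```bash
python3 see.py w6 .511 -.2295
```

```text
14.4 [-0.133  0.32  -0.237  0.002 -1.009 -1.442] [ 0.5106265  -0.22958916  0.34984511] [ 0.00170776  0.99999511 -0.00107886  0.00238732]
wrist cap 3329 (510.1747741699219, -229.8612823486328) 25.75843048095703
wrist body 1271 ((509.1316223144531, -229.22840881347656), (58.46569061279297, 56.437191009521484), 71.40088653564453)
```

View pics/w6.png

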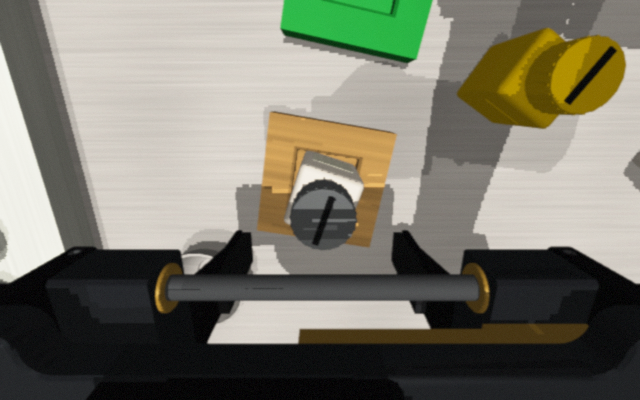

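The tub is down in the well, turned about 9° against its sides, and the cap ridge stayed aligned with the gripper at (324,220), so there was no slip. A last height check, then I'll hand in.

Run:
```python
from plant import *
from h import *
P=cloud(get_image('wrist')).reshape(-1,3)
c=P[(np.hypot(P[:,0]-.5105,P[:,1]+.2298)<.022)&(P[:,2]>.12)&(P[:,2]<.15)];z=np.median(c[:,2]);print(z,len(c))
if z<.1335: print(finish_job())
```

```text
0.1300151208321717 2561
the job is handed in; nothing more can be done
None
```

The job is handed in at about 14.5 s: the tub nearest the block had the loose cap and now stands released in the wooden well with its cap screwed home to the stop; I did not touch anything else, and no verdict came back.

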